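Lock the rotary board stage

ROBOT

A 7-joint arm with a two-finger parallel gripper is mounted at the origin on a cart in front of the work surface, level with it; the furniture and walls round the work are solid. World frame = base frame: x ahead of the robot, y to its left, z up, the work surface at z = 0. Lengths are in m, angles in rad, forces in N, time in s.
With the tool pointing down it reaches from about 0.4 to 0.9 m from the base axis. Payload 5.6 kg.
Tool frame: the origin (TCP) lies midway between the tips of the shut fingers; the grasp point (between the pads) lies r.tcp_to_grasp behind it (r.tcp_to_grasp is the distance from the TCP to the grasp point, in m); z points along the fingers, y is the line along which they close (so a half turn about z gives the same grasp; the last joint's range is limited). The gripper opens to 92 mm and grips with 3 to 60 N. Pads are 20 mm wide; open, the fingers measure 128 mm over their backs; the gripper's body (75 mm by 189 mm) begins 69 mm behind the grasp point.
Start: joints at [1.172, 0.468, -0.012, 1.603, 0.006, 1.071, -0.056], TCP at [0.226, -0.609, 0.215] pointing down, gripper open.
Joint ranges: [-2.53, 2.53], [-0.31, 2.02], [-1.57, 1.55], [0.28, 2.44], [-1.29, 4.43], [0.15, 1.84], [-2.92, 2.92]. Speed limits (rad/s): [2.57, 2.57, 3.14, 3.14, 3.14, 3.14, 3.14].

INTERFACE

Orientations are given as a unit quaternion [x, y, z, w].
In Python, from station import r gives the robot as it stands.
- The arm moves only by the tool step_arm, never from a script. Its argument "motion" is a list of rows, each an object of numbers: "jaw": the closure, from -1 (fully open) to 1 (shut); "x", "y", "z": the shift along the tool's x, y, z in cm; "rx", "ry", "rz": the turn, a rotation vector about the tool's x, y, z in rad. A call has 1 to 20 rows; each row shifts and turns the commanded pose from where the row before left it, along the tool's axes as they then stand; what a row does not reach is not made up. A row lasts 1/10 s, in which the tool goes at most 50 mm and 8.59 degrees, less where a joint would pass 70% of its speed; a pose out of reach is approached as far as the arm can. A call is refused whole if a number of a shift passes 5 or a number of a turn 0.15, either way. A call with a gripper value outside its range is refused whole. The fingers move at their own pace and stop on an object; "grip_force" is the grip in N (left out, the last holds). Time passes only in rows, so rows that do not move let the fingers close. It gives the time, the measured TCP pose, the force, the opening and the grip force at its end, in the units of the state.
- r.get_state(): the state, without advancing time (a new reading comes with each control period).
- r.read_camera(name): name is "side" or "top"; returns a dict with "image" (384x512x3 uint8, red, green, blue), "range_z" (384x512 float32, m along the optical axis (not along the pixel's ray), 0 where there is no reading), "fx", "fy", "cx", "cy" (pixels), "eye" and "attitude" of the camera in the world. Camera axes: x right, y down, z forward; pixel columns grow to the right and rows downward; lengths in m; the calibration is good to about 2 mm. A picture is of the moment at which its call begins.
- r.job_done(): hands the job in; it is judged then, once.
The state is a dict: "t": time; "joint_pos": joint angles; "joint_velocities": joint speeds; "tau": joint torques, N m; "tool_pos": TCP position; "tcp_rot": TCP orientation; "wrist_force": force on the tool from outside, world axes, zero at the start; "wrist_torque": the same for the moment, N m; "grip_width": opening from 0.0 (shut) to 1.0 (fully open); "grip_force": force on a finger pad.
Only numpy, scipy, OpenCV 4.12 (cv2) and the standard library are available. Lean on these libraries where they do the work, as an engineer would, in place of code of your own. Each camera call takes 0.05 s, during which the arm holds its last target. There are 200 camera calls.

TASK

The brown board on the rotary stage is about to be soldered, so the stage must be locked: with a fingertip push the disc round by its green finger post until the slot in its rim faces the lock bar, then push the bar by its red tab through the slot until it is fully home. Only push, gently: grip and lift nothing, do not touch the board, and leave the dish, the solder spool and the side cutters where they are. Finish clear of everything.

Things in the scene. Friction and masses are not known exactly. Their poses are not given: they have to be found in the camera images.
- stage: Grey base of the rotary board stage, fixed to the bench: a round foot 154 mm across and 11 mm high with an arm 46 mm wide that reaches 160 mm from the middle in the stage's -x direction. Origin: on the turning axis of the disc, at bench height; z is up. Along the arm (y = 0) the lock bar slides in an aluminium guide block, 39 mm wide, from x = -103 to -79 mm, top 30 mm above the bench. The bar slides in the stage's +x direction, towards the axis.
- disc (a joint): Angle of the dark anodised disc about the vertical stage axis, rad, counterclockwise from above positive. It is 0 (or any whole turn, such as 6.283) when the slot faces the lock bar. The disc turns endlessly either way and stays where it is left; it takes about 0.1 N m, some 2 N at the post. The disc is a ring 140 mm across with its top 27 mm above the bench, small white degree ticks and one slot.
- slot (a point): Mouth of the slot at the disc's rim (70 mm from the axis, 20 mm above the bench). The slot is radial, 19 mm wide, flared to 27 mm at the rim, edged with two yellow stripes, and goes right through the 26 mm wide ring; behind it a socket in the fixed hub takes the bar's nose. When it faces the bar, the slot lies in the stage's -x direction.
- finger_post: Green upright post, 13 mm in diameter, fixed on the disc 57 mm from the axis exactly opposite the slot; its top is 78 mm above the bench. Origin: at bench height, on the stage axis plus 57 mm towards the post; its x axis points outwards from the stage axis.
- post (a point): Point on the axis of the finger post, 65 mm above the bench (13 mm below its top). Push the post sideways here, along its circle of 57 mm radius; a finger kept 54 mm or more above the bench clears the board beneath.
- board: Brown circuit board 68 x 115 x 8 mm with a black part on it, screwed to the disc on stand-offs and turning with it; its highest point is 45 mm above the bench. Its long side runs across the line from slot to post, its edge 34 mm from the axis towards either. Origin: on the stage axis, 33 mm above the bench. Not to be touched.
- lock_bar (a joint): Travel of the lock bar, m: 0 fully drawn back, 0.040 fully home at its firm stop (nose through the disc and in the hub, tab 1 mm off the guide block). It slides with 2 to 3 N of friction and stays where it is left. Against a disc that is out of line its round nose stops at the rim after about 6 mm.
- nose (a point): Tip of the steel lock bar (14 mm wide, 8 mm thick, round nose of 7 mm radius), 20 mm above the bench; drawn back it lies 76 mm from the stage axis, 6 mm off the rim.
- thumb_tab: Upright tab at the outer end of the lock bar: red grip 34 mm wide, 6 mm thick, from 34 to 62 mm above the bench, on a steel stem. It moves with the bar. Its axes are those of the stage (x is the way it is pushed); origin at bench height below its middle.
- tab (a point): Centre of the outer face of the red tab, 48 mm above the bench, where it is pushed in the stage's +x direction; drawn back it lies 150 mm from the stage axis, fully home 110 mm. Behind it, the arm of the base is 11 mm high.
- dish: Round steel screw dish, 66 mm across and 14 mm high, loose on the bench; origin under its centre. A bystander.
- spool: Blue solder spool, 58 mm across and 40 mm high, loose on the bench; origin under its centre. A bystander.
- cutters: Side cutters with red handles, 42 x 116 x 11 mm, loose on the bench; origin under the middle. A bystander.

How it is judged:
On the way, in this order (a step that is already met when the one before it is completed fails the run):
1. the disc is turned so that its slot faces the lock bar (x of slot in the frame of stage below 0 m and y of slot in the frame of stage between -0.012 and 0.012 m), for 0.1 s.
2. the lock bar is pushed through the slot, fully home (value of joint lock_bar above 0.037 m), for 0.2 s.
At the end, for the whole second after the job is handed in: The slot faces the lock bar (within 6 mm at the rim), the bar stands through the slot within 3 mm of the end of its travel, disc and bar are at rest, and dish, spool and cutters are within 30 mm of where they stood (value of joint lock_bar above 0.037 m and x of slot in the frame of stage below 0 m and y of slot in the frame of stage between -0.006 and 0.006 m and velocity of joint lock_bar below 0.01 m/s and velocity of joint disc between -0.05 and 0.05 rad/s and distance of each of dish, spool, cutters from where it was at the start of the episode below 0.03 m); the robot touches nothing.
It fails at once if the board is pushed or held (over 4 N) (contact force between any of the fingers, the arm and board above 4 N).
It fails at once if the finger post is gripped or shoved hard (over 30 N) (contact force between the fingers and finger_post above 30 N).
It fails at once if the tab is gripped or rammed (over 40 N) (contact force between the fingers and thumb_tab above 40 N).
It fails at once if dish, spool or cutters are lifted or shoved more than 30 mm (distance of any of dish, spool, cutters from where it was at the start of the episode above 0.03 m).
It also fails if it takes over 58 s, if anything falls off the work surface, if the arm or the gripper's body presses on something with over 40 N, if the wrist force passes 120 N, or if a joint passes its speed limit or range.

## Working session

There is one attempt and no reset: what is moved stays moved. The work goes in short steps, Python scripts to look and compute and a tool call to move; the robot and the scene stay as the last step left them, time stands still between calls to the robot, and variables do not carry over. Pictures are saved under pics/ and viewed, at most 10 in all, crops included, and the job is handed in when it is done.

Besides the shell and the picture viewer there is one more tool, called after "Call:" by a JSON object that holds its "method" and its "body", one argument or row to a line. step_arm: Moves the arm, as the interface text tells. Its arguments: {"type":"object","properties":{"motion":{"type":"array"},"grip_force":{"type":"number"}},"required":["motion"]}

```bash
mkdir -p pics; ls; python3 - <<'E'
from station import r
import cv2,numpy as np,pickle
d={}
for n in ("top","side"):
    c=r.read_camera(n); d[n]=c
    cv2.imwrite(f"pics/{n}0.png",c["image"][:,:,::-1]); print(n,c["fx"],c["cx"],c["cy"],c["eye"],c["attitude"])
pickle.dump(d,open("c0.pkl","wb"))
s=r.get_state(); print(s, r.tcp_to_grasp)
E
```

```text
pics
top 396.7888846575916 255.77797880924837 195.35320279275152 [0.43611586 0.21661748 1.00845521] [ 0.71025321 -0.70147588  0.04185626 -0.04147304]
side 495.81090070029694 262.76455421403364 193.46528097018324 [ 0.28069889 -0.55803784  0.76244798] [ 0.8956467  -0.15288094  0.0665582  -0.41232805]
{'t': 0.1, 'joint_pos': array([ 1.17200542,  0.46830753, -0.0115979 ,  1.60354323,  0.00603492,
        1.07139552, -0.05630136]), 'joint_velocities': array([ 0.00106386, -0.00098942, -0.00163633, -0.00259089, -0.00043346,
        0.00140811,  0.00076066]), 'tau': array([ 1.02940096e-03, -5.21649599e+01, -1.24073279e-02, -2.44367480e+01,
       -5.67749888e-02,  1.40351302e-02,  6.55286044e-05]), 'tool_pos': array([ 0.22615365, -0.60881931,  0.21371881]), 'tcp_rot': array([ 9.84222691e-01,  1.76932299e-01, -2.16167100e-04, -7.80667458e-04]), 'wrist_force': array([0.11770137, 0.20468644, 0.69803562]), 'wrist_torque': array([ 0.00667569, -0.03727666,  0.01766971]), 'grip_force': 0.0, 'grip_width': 0.9955872667546032} 0.0187
```

View pics/top0.png

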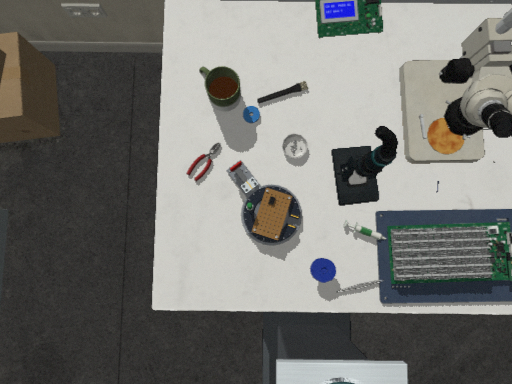

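View pics/side0.png

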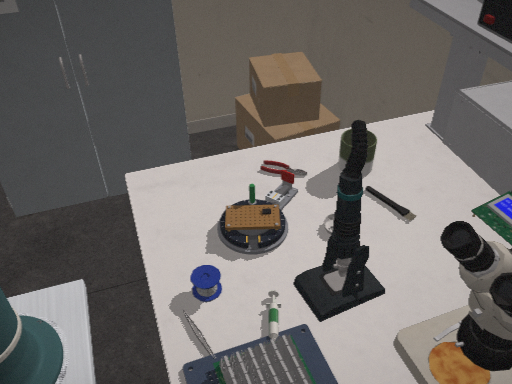

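The top view shows the stage disc at about (271,214), the red tab at (236,166), the green post at (249,206) and the slot's yellow stripes at about (293,222). The side view shows the same layout: post at (252,193), tab at (288,177), dish hidden behind the microscope arm.

```bash
cat > h.py <<'E'
import cv2,numpy as np
from scipy.spatial.transform import Rotation as R
def ray(c,uv,z):
    uv=np.atleast_2d(uv).astype(float)
    d=np.c_[(uv[:,0]-c["cx"])/c["fx"],(uv[:,1]-c["cy"])/c["fy"],np.ones(len(uv))]@R.from_quat(c["attitude"]).as_matrix().T
    e=np.array(c["eye"]); return e+d*((z-e[2])/d[:,2])[:,None]
def depth(c,mask):
    v,u=np.nonzero(mask&(c["range_z"]>0)); z=c["range_z"][v,u]
    p=np.c_[(u-c["cx"])/c["fx"]*z,(v-c["cy"])/c["fy"]*z,z]
    return p@R.from_quat(c["attitude"]).as_matrix().T+np.array(c["eye"])
def mask(c,name,box):
    h=cv2.cvtColor(c["image"],cv2.COLOR_RGB2HSV)
    H,S,V=[h[...,i].astype(int) for i in range(3)]
    m={"green":(H>50)&(H<80)&(S>120)&(V>40),"red":((H<6)|(H>174))&(S>150)&(V>80),
       "yellow":(H>20)&(H<33)&(S>110)&(V>120),"dark":(V<75),"blue":(H>100)&(H<130)&(S>150)&(V>60)}[name]
    b=np.zeros(m.shape,bool); b[box[1]:box[3],box[0]:box[2]]=1
    return m&b
E
python3 - <<'E'
import pickle; from h import *
d=pickle.load(open("c0.pkl","rb"))
B={"top":(225,155,305,250),"side":(210,165,300,255)}
for n in d:
    c=d[n]
    for k in("green","red","yellow"):
        m=mask(c,k,B[n]); p=depth(c,m); v,u=np.nonzero(m)
        print(n,k,m.sum(),(u.mean(),v.mean()),p.mean(0).round(4),p.min(0).round(4),p.max(0).round(4))
    # disc ring points at z~27mm via depth
    full=np.zeros(c["range_z"].shape,bool);b=B[n];full[b[1]:b[3],b[0]:b[2]]=1
    p=depth(c,full&mask(c,"dark",b)); q=p[(p[:,2]>.02)&(p[:,2]<.034)]
    (cx,cy),rad=cv2.minEnclosingCircle(q[:,:2].astype(np.float32)); print(n,"disc",cx,cy,rad,len(q))
    cv2.imwrite(f"pics/{n}0c.png",cv2.resize(c["image"][b[1]:b[3],b[0]:b[2],::-1],None,fx=6,fy=6,interpolation=cv2.INTER_CUBIC))
E
```

```text
top green 26 (np.float64(249.15384615384616), np.float64(205.0)) [0.5237 0.2322 0.0732] [0.518  0.2277 0.0292] [0.5353 0.2372 0.0824]
top red 25 (np.float64(235.28), np.float64(165.12)) [0.6212 0.2673 0.0633] [0.6115 0.256  0.0593] [0.631  0.2799 0.0659]
top yellow 23 (np.float64(289.0), np.float64(217.91304347826087)) [0.4972 0.1341 0.029 ] [0.4747 0.1117 0.0256] [0.5853 0.2391 0.0342]
top disc 0.5355777740478516 0.2019158899784088 0.10701898485422134 900
side green 67 (np.float64(251.92537313432837), np.float64(192.80597014925374)) [0.5237 0.2265 0.0602] [0.5183 0.2225 0.0357] [0.5289 0.2349 0.0809]
side red 150 (np.float64(284.4533333333333), np.float64(174.63333333333333)) [0.6205 0.2814 0.0442] [0.5946 0.2506 0.0089] [0.6552 0.368  0.0651]
side yellow 4 (np.float64(260.25), np.float64(229.0)) [0.5162 0.1474 0.0286] [0.4778 0.1148 0.0267] [0.5838 0.2368 0.0312]
side disc 0.5186529159545898 0.18166230618953705 0.08391936868429184 934
```

View pics/top0c.png

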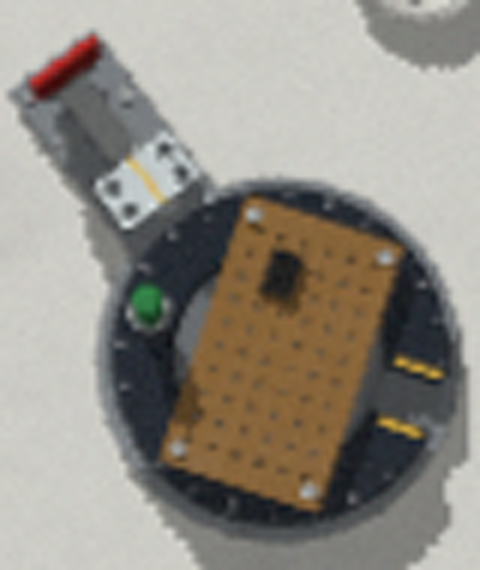

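The crop shows the post top at crop (148,302), the stripe centres at (418,367) and (400,428), the tab's top edge from (35,88) to (97,40), and the guide block corners at (95,180), (172,133), (203,178), (130,230).

```bash
python3 - <<'E'
import pickle; from h import *
d=pickle.load(open("c0.pkl","rb")); c=d["top"]
f=lambda l:(np.array(l)+.5)/6+[225,155]-.5
post=ray(c,f([(148,300)]),.078)[0]; st=ray(c,f([(418,367),(400,428)]),.027)
g=ray(c,f([(95,180),(172,133),(203,178),(130,230)]),.030); t=ray(c,f([(35,86),(97,40)]),.062)
print("post",post,"stripes",st,st.mean(0),np.linalg.norm(st[0]-st[1]))
C=(post+st.mean(0))/2; print("C post/slot",C, np.linalg.norm((post-st.mean(0))[:2])/2)
# disc ring: dark hull
m=(mask(c,"dark",(225,180,305,250))).astype(np.uint8)
m=cv2.morphologyEx(m,cv2.MORPH_OPEN,np.ones((2,2)))
v,u=np.nonzero(m); p=ray(c,np.c_[u,v],.027)
k=np.linalg.norm(p[:,:2]-C[:2],axis=1)<.078
h=cv2.convexHull(p[k,:2].astype(np.float32)); e=cv2.fitEllipse(h); print("ellipse",e, cv2.minEnclosingCircle(h))
print("guide",g.mean(0),[np.linalg.norm(g[i]-g[(i+1)%4]).round(4) for i in range(4)])
print("tab",t.mean(0),np.linalg.norm(t[0]-t[1]))
for n,q in(("guide",g.mean(0)),("tab",t.mean(0))):
  a=(C-q)[:2];print(n,np.linalg.norm(a),np.degrees(np.arctan2(a[1],a[0])))
a=(g.mean(0)-t.mean(0))[:2];print("tab->guide",np.degrees(np.arctan2(a[1],a[0])),np.linalg.norm(a))
a=(post-C);print("post ang",np.degrees(np.arctan2(a[1],a[0])))
# side: post top
s=d["side"]; v,u=np.nonzero(mask(s,"green",(210,165,300,255))); print(u.min(),u.max(),v.min(),v.max()); print("side post top",ray(s,[(u[v<v.min()+4].mean(),v.min()+2)],.078))
m=mask(s,"red",(275,165,300,188)); v,u=np.nonzero(m);print(u.min(),u.max(),v.min(),v.max());print("side tab",ray(s,[(u.mean(),v.mean())],.048))
for n,b in(("dish",(280,130,312,162)),("spool",(305,255,340,288)),("cutters",(180,140,225,185))): print(n,ray(c,[((b[0]+b[2])/2,(b[1]+b[3])/2)],.02))
E
```

```text
post [0.52426374 0.23189641 0.078     ] stripes [[0.50272289 0.12092697 0.027     ]
 [0.47750965 0.12830902 0.027     ]] [0.49011627 0.12461799 0.027     ] 0.026271701878082466
C post/slot [0.50719   0.1782572 0.0525   ] 0.05629100392321027
ellipse ((0.5034700036048889, 0.17510104179382324), (0.13871730864048004, 0.1401064544916153), 152.43484497070312) ((0.504217267036438, 0.17490898072719574), 0.07112246751785278)
guide [0.5787697  0.23255692 0.03      ] [np.float64(0.0376), np.float64(0.0229), np.float64(0.0373), np.float64(0.0255)]
tab [0.6215087  0.26663975 0.062     ] 0.031277822246273554
guide 0.0898449301569374 -142.8163732634365
tab 0.14449996340808158 -142.29152372198539
tab->guide -141.42888411973033 0.054664998379714745
post ang 72.34336451155856
250 254 184 202
side post top [[0.5237932  0.22853588 0.078     ]]
276 293 165 182
side tab [[0.62281119 0.27177856 0.048     ]]
dish [[0.68103611 0.11595748 0.02      ]]
spool [[0.36715664 0.05080466 0.02      ]]
cutters [[0.63531571 0.3527834  0.02      ]]
```

```bash
python3 - <<'E'
import pickle; from h import *
d=pickle.load(open("c0.pkl","rb"))
P=np.vstack([depth(d[n],np.ones((384,512),bool)) for n in d])
xs=np.arange(.2,.95,.05); ys=np.arange(-.7,.45,.05)
print("      "+" ".join(f"{y*100:4.0f}" for y in ys))
for x in xs:
    row=[]
    for y in ys:
        k=(abs(P[:,0]-x)<.025)&(abs(P[:,1]-y)<.025); row.append(f"{P[k,2].max()*1000:4.0f}" if k.any() else "   -")
    print(f"{x:.2f}",*row)
E
```

```text
-70  -65  -60  -55  -50  -45  -40  -35  -30  -25  -20  -15  -10   -5    0    5   10   15   20   25   30   35   40
0.20    -    -    -    -    -    -    -    -    -    -    -    -    -    -    -    -    -    -    -    -    - -747 -748
0.25    -    -    -    -    -    -    6    5    5    6    5    5    5    6    6    6    6    5    6    6    7    8    5
0.30    -    -    -    -    -    -   14   15   15   15   14   16   16    9   12    7    7    7    7    7    8    7    8
0.35    -    -    -    -    -    -   37   46   47   48   46   47   45   14   44   46   44    7    8    6    8    6    7
0.40    -    -    -    -    -    -   36   49   47   48   47   48   46    7   43   46   43    7    7    7    7    7    8
0.45    -    -    -    -    -    6   36   47   48   48   48   48   46   23    6    6   31   48   48   41    7    6    7
0.50    -    -    -    -    -   12   26   44   45   44   44   42   27   21   23    8   32   47   77   82    8    7    7
0.55    -    -    -    -    -   12   12   12    6    5    5    6   33   34   35    6   31   50   72   82    8    7    6
0.60    -    -    -    -    -    6    5    6    6    6    6    7   47  336  359    6    8   27   36   66   66   17   15
0.65    -    -    -    -    -    6    6  316  335  337  337   36   28  333  358   17   17   18   10   65   14   15   14
0.70    -    -    -    -    -    5    6   37  268  316  316   36   20   25   22    6   17   20    7    7   13   14    8
0.75    -    -    -    -    -    -    5   32  265  281  281   38    6    6    7    7    8    7   15   17   90    5    8
0.80    -    -    -    -    -    -    -    -  260  260  225   36    7    6    8    6    6   14   15   91   94   94    6
0.85    -    -    -    -    -    -    -   34  274  317  213   37    7    6    7    6   14   15    6   92   93   93    8
0.90    -    -    -    -    -    -    -    -   32  313   35   36    6    6    6    6    5    6    7    6    8    6    7
```

Call:
{"method": "step_arm", "body": {
  "motion": [
    {"jaw":1,"x":1.2,"y":-1.4},
    {"jaw":1,"x":2.4,"y":-2.7},
    {"jaw":1,"x":2.4,"y":-2.7},
    {"jaw":1,"x":2.4,"y":-2.7},
    {"jaw":1,"x":2.4,"y":-2.7},
    {"jaw":1,"x":2.4,"y":-2.7},
    {"jaw":1,"x":2.4,"y":-2.7},
    {"jaw":1,"x":2.4,"y":-2.7},
    {"jaw":1,"x":2.4,"y":-2.7},
    {"jaw":1,"x":2.4,"y":-2.7},
    {"jaw":1,"x":2.4,"y":-2.7},
    {"jaw":1,"x":2.4,"y":-2.7},
    {"jaw":1,"x":2.4,"y":-2.7},
    {"jaw":1,"x":2.4,"y":-2.7},
    {"jaw":1,"x":2.4,"y":-2.7},
    {"jaw":1,"x":1.2,"y":-1.3}
  ]
}}

```text
validation failed for argument at $.mo...
```

Call:
{"method": "step_arm", "body": {
  "motion": [
    {"jaw":1.0,"x":1.2,"y":-1.4,"z":0.0,"rx":0.0,"ry":0.0,"rz":0.0}
  ]
}}

```text
t: 0.2
tool_pos: [0.231, -0.5932, 0.2137]
tcp_rot: [0.984, 0.175, -0.001, -0.0]
wrist_force: [0.4, -0.1, 0.8]
grip_width: 0.935
grip_force: 0.0
```

Call:
{"method": "step_arm", "body": {
  "motion": [
    {"jaw":1,"x":2.4,"y":-2.7,"z":0,"rx":0,"ry":0,"rz":0},
    {"jaw":1,"x":2.4,"y":-2.7,"z":0,"rx":0,"ry":0,"rz":0},
    {"jaw":1,"x":2.4,"y":-2.7,"z":0,"rx":0,"ry":0,"rz":0},
    {"jaw":1,"x":2.4,"y":-2.7,"z":0,"rx":0,"ry":0,"rz":0},
    {"jaw":1,"x":2.4,"y":-2.7,"z":0,"rx":0,"ry":0,"rz":0},
    {"jaw":1,"x":2.4,"y":-2.7,"z":0,"rx":0,"ry":0,"rz":0},
    {"jaw":1,"x":2.4,"y":-2.7,"z":0,"rx":0,"ry":0,"rz":0},
    {"jaw":1,"x":2.4,"y":-2.7,"z":0,"rx":0,"ry":0,"rz":0},
    {"jaw":1,"x":2.4,"y":-2.7,"z":0,"rx":0,"ry":0,"rz":0},
    {"jaw":1,"x":2.4,"y":-2.7,"z":0,"rx":0,"ry":0,"rz":0},
    {"jaw":1,"x":2.4,"y":-2.7,"z":0,"rx":0,"ry":0,"rz":0},
    {"jaw":1,"x":2.4,"y":-2.7,"z":0,"rx":0,"ry":0,"rz":0},
    {"jaw":1,"x":2.4,"y":-2.7,"z":0,"rx":0,"ry":0,"rz":0},
    {"jaw":1,"x":1.2,"y":-1.3,"z":0,"rx":0,"ry":0,"rz":0},
    {"jaw":1,"x":0,"y":0,"z":0,"rx":0,"ry":0,"rz":0}
  ]
}}

```text
t: 1.7
tool_pos: [0.4103, -0.1356, 0.2145]
tcp_rot: [0.984, 0.179, 0.0, -0.0]
wrist_force: [-0.3, -0.0, -0.2]
grip_width: 0.009
grip_force: 0.0
```

Call:
{"method": "step_arm", "body": {
  "motion": [
    {"jaw":1,"x":1.6,"y":-3.0,"z":0,"rx":0,"ry":0,"rz":0},
    {"jaw":1,"x":1.6,"y":-3.0,"z":0,"rx":0,"ry":0,"rz":0},
    {"jaw":1,"x":1.6,"y":-3.0,"z":0,"rx":0,"ry":0,"rz":0},
    {"jaw":1,"x":1.6,"y":-3.0,"z":0,"rx":0,"ry":0,"rz":0},
    {"jaw":1,"x":1.6,"y":-3.0,"z":0,"rx":0,"ry":0,"rz":0},
    {"jaw":1,"x":1.6,"y":-3.0,"z":0,"rx":0,"ry":0,"rz":0},
    {"jaw":1,"x":1.6,"y":-3.0,"z":0,"rx":0,"ry":0,"rz":0},
    {"jaw":1,"x":2.8,"y":-1.1,"z":0,"rx":0,"ry":0,"rz":0},
    {"jaw":1,"x":2.8,"y":-1.1,"z":0,"rx":0,"ry":0,"rz":0},
    {"jaw":1,"x":2.8,"y":-1.1,"z":0,"rx":0,"ry":0,"rz":0},
    {"jaw":1,"x":2.8,"y":-1.1,"z":0,"rx":0,"ry":0,"rz":0},
    {"jaw":1,"x":2.8,"y":-1.1,"z":0,"rx":0,"ry":0,"rz":-0.08},
    {"jaw":1,"x":0,"y":0,"z":0,"rx":0,"ry":0,"rz":-0.08},
    {"jaw":1,"x":0,"y":0,"z":0,"rx":0,"ry":0,"rz":0}
  ]
}}

```text
t: 3.1
tool_pos: [0.554, 0.1971, 0.2135]
tcp_rot: [0.967, 0.255, -0.001, 0.0]
wrist_force: [-0.3, 0.2, -0.7]
grip_width: 0.003
grip_force: 0.0
```

```bash
python3 - <<'E'
from station import r
import cv2; from h import *
c=r.read_camera("side"); cv2.imwrite("pics/s1.png",cv2.resize(c["image"][60:260,170:370,::-1],None,fx=3,fy=3))
s=r.get_state(); print(s["tool_pos"],s["joint_pos"].round(2)); M=R.from_quat(s["tcp_rot"]).as_matrix(); print(M.round(3))
E
```

```text
[0.55373413 0.19668937 0.21368683] [ 0.03  0.43 -0.56  1.73  0.26  1.05 -1.67]
[[ 0.871  0.491 -0.002]
 [ 0.491 -0.871 -0.001]
 [-0.002  0.    -1.   ]]
```

View pics/s1.png

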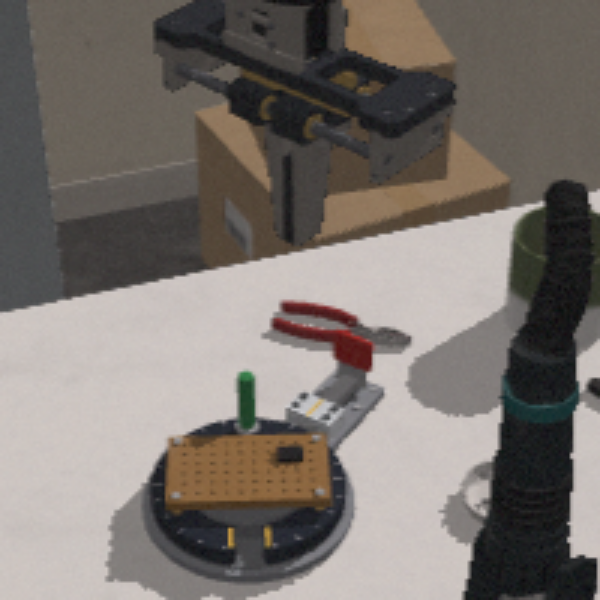

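The arm hangs over the guide side of the disc, with its shut fingertip at crop (300,240). The post (247,400), tab (352,352) and board are undisturbed. Next I lower beside the post.

Call:
{"method": "step_arm", "body": {
  "motion": [
    {"jaw":1,"x":-0.2,"y":-0.7,"z":2,"rx":0,"ry":0,"rz":0},
    {"jaw":1,"x":0,"y":0,"z":3,"rx":0,"ry":0,"rz":0},
    {"jaw":1,"x":0,"y":0,"z":3,"rx":0,"ry":0,"rz":0},
    {"jaw":1,"x":0,"y":0,"z":3,"rx":0,"ry":0,"rz":0},
    {"jaw":1,"x":0,"y":0,"z":2,"rx":0,"ry":0,"rz":0},
    {"jaw":1,"x":0,"y":0,"z":1.5,"rx":0,"ry":0,"rz":0},
    {"jaw":1,"x":0,"y":0,"z":1,"rx":0,"ry":0,"rz":0},
    {"jaw":1,"x":0,"y":0,"z":0,"rx":0,"ry":0,"rz":0},
    {"jaw":1,"x":0,"y":0,"z":0,"rx":0,"ry":0,"rz":0}
  ]
}}

```text
t: 4.05
tool_pos: [0.549, 0.2034, 0.0603]
tcp_rot: [0.967, 0.255, 0.001, 0.0]
wrist_force: [-0.5, -0.8, 0.3]
grip_width: 0.001
grip_force: 0.0
```

Call:
{"method": "step_arm", "body": {
  "motion": [
    {"jaw":1,"x":-0.06,"y":-0.31,"z":0.2,"rx":0,"ry":0,"rz":-0.08},
    {"jaw":1,"x":-0.01,"y":-0.31,"z":0,"rx":0,"ry":0,"rz":-0.06},
    {"jaw":1,"x":-0.01,"y":-0.31,"z":0,"rx":0,"ry":0,"rz":-0.06},
    {"jaw":1,"x":-0.01,"y":-0.31,"z":0,"rx":0,"ry":0,"rz":-0.06},
    {"jaw":1,"x":-0.01,"y":-0.31,"z":0,"rx":0,"ry":0,"rz":-0.06},
    {"jaw":1,"x":-0.01,"y":-0.31,"z":0,"rx":0,"ry":0,"rz":-0.06},
    {"jaw":1,"x":-0.01,"y":-0.31,"z":0,"rx":0,"ry":0,"rz":-0.06},
    {"jaw":1,"x":-0.01,"y":-0.31,"z":0,"rx":0,"ry":0,"rz":-0.06},
    {"jaw":1,"x":-0.01,"y":-0.31,"z":0,"rx":0,"ry":0,"rz":-0.06},
    {"jaw":1,"x":-0.01,"y":-0.31,"z":0,"rx":0,"ry":0,"rz":-0.06}
  ]
}}

```text
t: 5.05
tool_pos: [0.5269, 0.2227, 0.0589]
tcp_rot: [0.843, 0.538, 0.001, 0.001]
wrist_force: [1.6, -1.8, 0.6]
grip_width: 0.003
grip_force: 1.2
```

```bash
cat > st.py <<'E'
from station import r
import cv2,sys; from h import *
C=np.array([.5045,.176])
s=r.get_state(); p=s["tool_pos"]; M=R.from_quat(s["tcp_rot"]).as_matrix(); q=p[:2]-C
print("r",np.linalg.norm(q).round(4),"psi",np.degrees(np.arctan2(q[1],q[0])).round(1),"theta",np.degrees(np.arctan2(M[1,0],M[0,0])).round(1),"z",p[2].round(4),s["joint_pos"].round(2),s["wrist_force"].round(1),"t",s["t"])
c=r.read_camera("side")
m=mask(c,"green",(190,165,320,265)); v,u=np.nonzero(m)
if len(v): 
    w=ray(c,[(u[v<v.min()+4].mean(),v.min()+2)],.078)[0]; a=w[:2]-C; print("post",w,np.linalg.norm(a),np.degrees(np.arctan2(a[1],a[0])),(u.mean(),v.mean(),len(v)))
if len(sys.argv)>1: cv2.imwrite(sys.argv[1],cv2.resize(c["image"][110:270,180:340,::-1],None,fx=3.5,fy=3.5))
E
python3 st.py pics/s2.png
```

```text
r 0.0518 psi 64.3 theta 65.1 z 0.0589 [ 0.02  0.64 -0.63  1.87  0.52  0.79 -1.33] [ 1.6 -1.8  0.6] t 5.05
post [0.5062341  0.23123541 0.078     ] 0.05526261939617567 88.20180870361196 (np.float64(244.12727272727273), np.float64(194.38181818181818), 55)
```

View pics/s2.png

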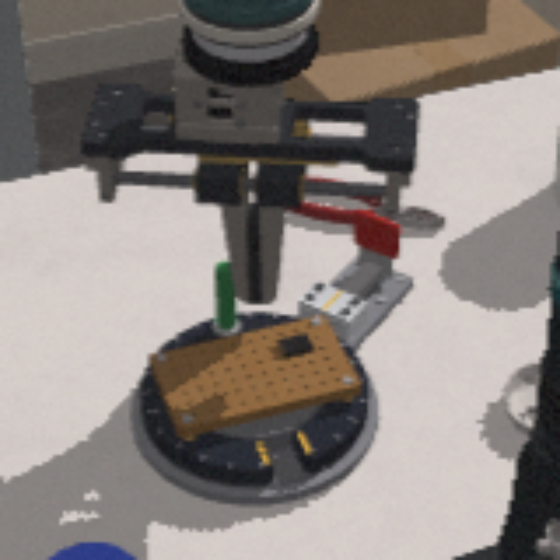

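Contact is made with only about 2.5 N on the wrist. The post, at crop (225,290), has turned with the finger from 72° to about 88°, and the tip is clear above the board.

Call:
{"method": "step_arm", "body": {
  "motion": [
    {"jaw":1,"x":-0.01,"y":-0.31,"z":0,"rx":0,"ry":0,"rz":-0.06},
    {"jaw":1,"x":-0.01,"y":-0.31,"z":0,"rx":0,"ry":0,"rz":-0.06},
    {"jaw":1,"x":-0.01,"y":-0.31,"z":0,"rx":0,"ry":0,"rz":-0.06},
    {"jaw":1,"x":-0.01,"y":-0.31,"z":0,"rx":0,"ry":0,"rz":-0.06},
    {"jaw":1,"x":-0.01,"y":-0.31,"z":0,"rx":0,"ry":0,"rz":-0.06},
    {"jaw":1,"x":-0.01,"y":-0.31,"z":0,"rx":0,"ry":0,"rz":-0.06},
    {"jaw":1,"x":-0.01,"y":-0.31,"z":0,"rx":0,"ry":0,"rz":-0.06},
    {"jaw":1,"x":-0.01,"y":-0.31,"z":0,"rx":0,"ry":0,"rz":-0.06},
    {"jaw":1,"x":-0.01,"y":-0.31,"z":0,"rx":0,"ry":0,"rz":-0.06},
    {"jaw":1,"x":-0.01,"y":-0.31,"z":0,"rx":0,"ry":0,"rz":-0.06},
    {"jaw":1,"x":-0.01,"y":-0.31,"z":0,"rx":0,"ry":0,"rz":-0.06},
    {"jaw":1,"x":-0.01,"y":-0.31,"z":0,"rx":0,"ry":0,"rz":-0.06},
    {"jaw":1,"x":-0.01,"y":-0.31,"z":0,"rx":0,"ry":0,"rz":-0.06},
    {"jaw":1,"x":-0.01,"y":-0.31,"z":0,"rx":0,"ry":0,"rz":-0.06}
  ]
}}

```text
t: 6.5
tool_pos: [0.4853, 0.224, 0.0589]
tcp_rot: [0.55, 0.835, 0.001, 0.002]
wrist_force: [3.1, -0.7, -0.1]
grip_width: 0.007
grip_force: 1.1
```

```bash
python3 st.py
```

```text
r 0.0517 psi 111.8 theta 113.2 z 0.0589 [ 0.15  0.67 -0.83  1.96  0.69  0.82 -0.67] [ 3.1 -0.7 -0.1] t 6.5
post [0.46511282 0.21108207 0.078     ] 0.052745629858180064 138.30861964417926 (np.float64(228.07246376811594), np.float64(203.36231884057972), 69)
```

Call:
{"method": "step_arm", "body": {
  "motion": [
    {"jaw":1,"x":-0.01,"y":-0.31,"z":0,"rx":0,"ry":0,"rz":-0.06},
    {"jaw":1,"x":-0.01,"y":-0.31,"z":0,"rx":0,"ry":0,"rz":-0.06},
    {"jaw":1,"x":-0.01,"y":-0.31,"z":0,"rx":0,"ry":0,"rz":-0.06},
    {"jaw":1,"x":-0.01,"y":-0.31,"z":0,"rx":0,"ry":0,"rz":-0.06},
    {"jaw":1,"x":-0.01,"y":-0.31,"z":0,"rx":0,"ry":0,"rz":-0.06},
    {"jaw":1,"x":-0.01,"y":-0.31,"z":0,"rx":0,"ry":0,"rz":-0.06},
    {"jaw":1,"x":-0.01,"y":-0.31,"z":0,"rx":0,"ry":0,"rz":-0.06},
    {"jaw":1,"x":-0.01,"y":-0.31,"z":0,"rx":0,"ry":0,"rz":-0.06},
    {"jaw":1,"x":-0.01,"y":-0.31,"z":0,"rx":0,"ry":0,"rz":-0.06},
    {"jaw":1,"x":-0.01,"y":-0.31,"z":0,"rx":0,"ry":0,"rz":-0.06},
    {"jaw":1,"x":-0.01,"y":-0.31,"z":0,"rx":0,"ry":0,"rz":-0.06},
    {"jaw":1,"x":-0.01,"y":-0.31,"z":0,"rx":0,"ry":0,"rz":-0.06},
    {"jaw":1,"x":-0.01,"y":-0.31,"z":0,"rx":0,"ry":0,"rz":-0.06},
    {"jaw":1,"x":-0.01,"y":-0.31,"z":0,"rx":0,"ry":0,"rz":-0.06},
    {"jaw":1,"x":-0.01,"y":-0.31,"z":0,"rx":0,"ry":0,"rz":-0.06},
    {"jaw":1,"x":-0.01,"y":-0.31,"z":0,"rx":0,"ry":0,"rz":-0.06},
    {"jaw":1,"x":-0.01,"y":-0.31,"z":0,"rx":0,"ry":0,"rz":-0.06},
    {"jaw":1,"x":-0.01,"y":-0.31,"z":0,"rx":0,"ry":0,"rz":-0.06},
    {"jaw":1,"x":-0.01,"y":-0.31,"z":0,"rx":0,"ry":0,"rz":-0.06},
    {"jaw":1,"x":0,"y":0,"z":0,"rx":0,"ry":0,"rz":0}
  ]
}}

```text
t: 8.55
tool_pos: [0.4528, 0.1782, 0.0583]
tcp_rot: [0.014, 1.0, 0.0, 0.001]
wrist_force: [1.7, 1.0, 1.0]
grip_width: 0.008
grip_force: 0.4
```

```bash
python3 st.py pics/s3.png
```

```text
r 0.0518 psi 177.6 theta 178.4 z 0.0583 [ 0.4   0.76 -1.09  2.06  0.89  0.9   0.34] [1.7 1.  1. ] t 8.55
post [0.45305734 0.15660186 0.078     ] 0.05497849895021891 -159.33940402244468 (np.float64(229.7058823529412), np.float64(221.69411764705882), 85)
```

View pics/s3.png

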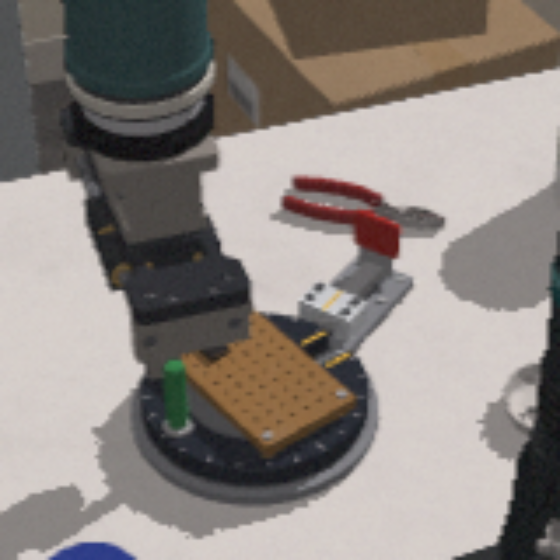

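The post is at crop (175,395) with the fingers behind it. The slot stripes, at (314,340) and (338,360), are now close to the guide at (333,300), with a small turn still to go.

```bash
cat > slot.py <<'E'
from station import r
from h import *
C=np.array([.5045,.176])
for n,b in(("side",(250,190,295,222)),("top",(225,170,275,205))):
    c=r.read_camera(n); m=mask(c,"yellow",b).astype(np.uint8)
    k,l,s,ce=cv2.connectedComponentsWithStats(m,connectivity=8)
    for i in range(1,k):
        if s[i,4]<3: continue
        w=ray(c,[ce[i]],.027)[0]; a=w[:2]-C
        print(n,ce[i].round(1),s[i,4],w.round(4),"r",np.linalg.norm(a).round(4),"ang",np.degrees(np.arctan2(a[1],a[0])).round(1))
E
python3 slot.py
```

```text
side [274.5 195.5] 4 [0.5805 0.2376 0.027 ] r 0.0978 ang 39.0
top [269.2 190.6] 11 [0.5646 0.1835 0.027 ] r 0.0606 ang 7.1
top [259.5 194. ] 10 [0.5559 0.2076 0.027 ] r 0.0603 ang 31.6
```

Call:
{"method": "step_arm", "body": {
  "motion": [
    {"jaw":1,"x":-0.01,"y":-0.31,"z":0,"rx":0,"ry":0,"rz":-0.06},
    {"jaw":1,"x":-0.01,"y":-0.31,"z":0,"rx":0,"ry":0,"rz":-0.06},
    {"jaw":1,"x":-0.01,"y":-0.31,"z":0,"rx":0,"ry":0,"rz":-0.06},
    {"jaw":1,"x":-0.01,"y":-0.31,"z":0,"rx":0,"ry":0,"rz":-0.06},
    {"jaw":1,"x":-0.01,"y":-0.26,"z":0,"rx":0,"ry":0,"rz":-0.05},
    {"jaw":1,"x":0,"y":0,"z":0,"rx":0,"ry":0,"rz":0},
    {"jaw":1,"x":0,"y":0,"z":0,"rx":0,"ry":0,"rz":0}
  ]
}}

```text
t: 9.4
tool_pos: [0.4537, 0.163, 0.0575]
tcp_rot: [-0.131, 0.991, -0.0, -0.0]
wrist_force: [-0.5, 1.3, 0.2]
grip_width: 0.006
grip_force: 0.2
```

```bash
python3 st.py;python3 slot.py
```

```text
r 0.0524 psi -165.6 theta -165.0 z 0.0575 [ 0.46  0.79 -1.14  2.07  0.94  0.94  0.62] [-0.5  1.3  0.2] t 9.4
post [0.45987291 0.14175153 0.078     ] 0.05625419766097939 -142.496039990604 (np.float64(235.03846153846155), np.float64(225.42307692307693), 78)
top [263.2 192.2] 12 [0.5604 0.1983 0.027 ] r 0.0602 ang 21.7
top [254.5 197.5] 8 [0.547  0.2199 0.027 ] r 0.0611 ang 46.0
```

Call:
{"method": "step_arm", "body": {
  "motion": [
    {"jaw":1,"x":-0.02,"y":-0.17,"z":0,"rx":0,"ry":0,"rz":-0.03},
    {"jaw":1,"x":-0.02,"y":-0.17,"z":0,"rx":0,"ry":0,"rz":-0.03},
    {"jaw":1,"x":0,"y":0,"z":0,"rx":0,"ry":0,"rz":0},
    {"jaw":1,"x":0,"y":0,"z":0,"rx":0,"ry":0,"rz":0}
  ]
}}

```text
t: 9.95
tool_pos: [0.455, 0.1597, 0.0575]
tcp_rot: [-0.161, 0.987, -0.0, -0.0]
wrist_force: [-0.2, 0.5, -0.6]
grip_width: 0.005
grip_force: 0.3
```

```bash
python3 st.py;python3 slot.py; python3 - <<'E'
from station import r
import cv2
c=r.read_camera("top"); cv2.imwrite("pics/t4.png",cv2.resize(c["image"][155:250,225:305,::-1],None,fx=6,fy=6,interpolation=cv2.INTER_CUBIC))
E
```

```text
r 0.0521 psi -161.8 theta -161.5 z 0.0575 [ 0.47  0.8  -1.15  2.07  0.95  0.94  0.68] [-0.2  0.5 -0.6] t 9.95
post [0.46231401 0.14088204 0.078     ] 0.054890154196046204 -140.22412032834094 (np.float64(236.15116279069767), np.float64(225.87209302325581), 86)
side [274.5 195.5] 4 [0.5805 0.2376 0.027 ] r 0.0978 ang 39.0
top [261.9 192.6] 10 [0.5595 0.2016 0.027 ] r 0.0607 ang 25.0
top [254. 199.] 11 [0.5432 0.2211 0.027 ] r 0.0594 ang 49.4
```

View pics/t4.png

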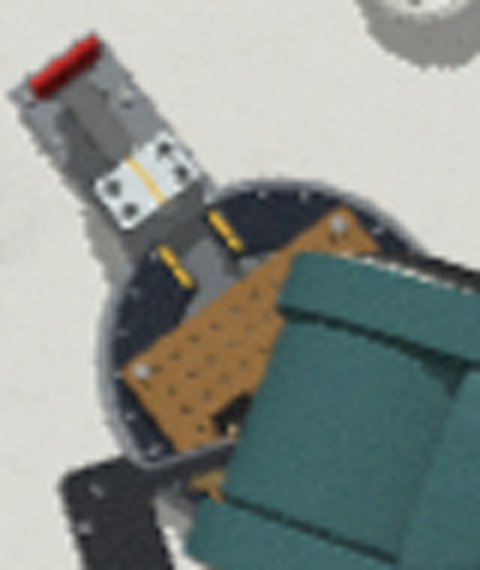

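The slot stripes, at crop (224,230) and (177,268), straddle the bar's axis, so it is aligned to about 1 mm. Next I back off, rise and go behind the tab.

Call:
{"method": "step_arm", "body": {
  "motion": [
    {"jaw":1,"x":0,"y":0.5,"z":0,"rx":0,"ry":0,"rz":0},
    {"jaw":1,"x":0,"y":0.5,"z":0,"rx":0,"ry":0,"rz":0},
    {"jaw":1,"x":0,"y":0,"z":-2,"rx":0,"ry":0,"rz":0},
    {"jaw":1,"x":0,"y":0,"z":-3,"rx":0,"ry":0,"rz":0},
    {"jaw":1,"x":0,"y":0,"z":-3,"rx":0,"ry":0,"rz":0},
    {"jaw":1,"x":0,"y":0,"z":-2,"rx":0,"ry":0,"rz":-0.085},
    {"jaw":1,"x":0,"y":0,"z":0,"rx":0,"ry":0,"rz":-0.085},
    {"jaw":1,"x":0,"y":0,"z":0,"rx":0,"ry":0,"rz":-0.085},
    {"jaw":1,"x":0,"y":0,"z":0,"rx":0,"ry":0,"rz":-0.085},
    {"jaw":1,"x":-2.83,"y":-0.34,"z":0,"rx":0,"ry":0,"rz":0},
    {"jaw":1,"x":-2.83,"y":-0.34,"z":0,"rx":0,"ry":0,"rz":0},
    {"jaw":1,"x":-2.83,"y":-0.34,"z":0,"rx":0,"ry":0,"rz":0},
    {"jaw":1,"x":-2.83,"y":-0.34,"z":0,"rx":0,"ry":0,"rz":0},
    {"jaw":1,"x":-2.83,"y":-0.34,"z":0,"rx":0,"ry":0,"rz":0},
    {"jaw":1,"x":-2.83,"y":-0.34,"z":0,"rx":0,"ry":0,"rz":0},
    {"jaw":1,"x":-2.83,"y":-0.34,"z":0,"rx":0,"ry":0,"rz":0},
    {"jaw":1,"x":-2.83,"y":-0.34,"z":0,"rx":0,"ry":0,"rz":0},
    {"jaw":1,"x":0,"y":0,"z":0,"rx":0,"ry":0,"rz":0},
    {"jaw":1,"x":0,"y":0,"z":0,"rx":0,"ry":0,"rz":0}
  ]
}}

```text
t: 12.05
tool_pos: [0.6462, 0.2884, 0.1571]
tcp_rot: [-0.327, 0.945, 0.0, -0.0]
wrist_force: [0.1, -0.2, -0.8]
grip_width: 0.006
grip_force: 0.0
```

```bash
python3 st.py;python3 slot.py
```

```text
r 0.1809 psi 38.4 theta -141.9 z 0.1571 [ 0.19  0.97 -1.19  1.44  0.91  1.34  1.18] [ 0.1 -0.2 -0.8] t 12.05
post [0.46256551 0.14079245 0.078     ] 0.05475465820158707 -139.98370239700714 (np.float64(236.275), np.float64(226.3375), 80)
side [274.5 195.5] 4 [0.5805 0.2376 0.027 ] r 0.0978 ang 39.0
side [262.3 202.3] 3 [0.5469 0.2249 0.027 ] r 0.0647 ang 49.1
top [262. 193.] 13 [0.5585 0.2014 0.027 ] r 0.0596 ang 25.2
top [253.6 199. ] 14 [0.5432 0.222  0.027 ] r 0.0601 ang 49.9
```

Call:
{"method": "step_arm", "body": {
  "motion": [
    {"jaw":1,"x":0,"y":-0.15,"z":2,"rx":0,"ry":0,"rz":0},
    {"jaw":1,"x":0,"y":0,"z":3,"rx":0,"ry":0,"rz":0},
    {"jaw":1,"x":0,"y":0,"z":3,"rx":0,"ry":0,"rz":0},
    {"jaw":1,"x":0,"y":0,"z":2,"rx":0,"ry":0,"rz":0},
    {"jaw":1,"x":0,"y":0,"z":1.5,"rx":0,"ry":0,"rz":0},
    {"jaw":1,"x":0,"y":0,"z":0,"rx":0,"ry":0,"rz":0},
    {"jaw":1,"x":0,"y":0,"z":0,"rx":0,"ry":0,"rz":0}
  ]
}}

```text
t: 12.9
tool_pos: [0.6481, 0.2867, 0.0431]
tcp_rot: [-0.326, 0.945, 0.0, 0.0]
wrist_force: [-0.1, -0.5, 0.4]
grip_width: 0.002
grip_force: 0.0
```

```bash
python3 st.py pics/s5.png
```

```text
r 0.1813 psi 37.6 theta -142.0 z 0.0431 [ 0.17  1.08 -1.1   1.5   1.01  1.2   1.13] [-0.1 -0.5  0.4] t 12.9
post [0.46231401 0.14088204 0.078     ] 0.054890154196046204 -140.22412032834094 (np.float64(236.27380952380952), np.float64(225.88095238095238), 84)
```

View pics/s5.png

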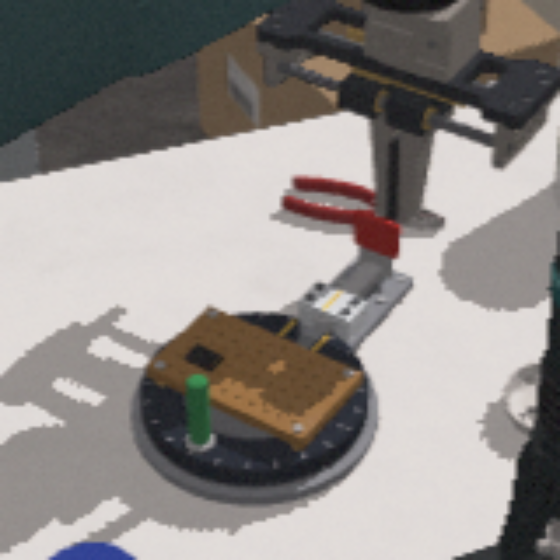

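The fingers stand just outside the red tab at crop (377,235), clear of the cutters. The stripes line up with the guide.

Call:
{"method": "step_arm", "body": {
  "motion": [
    {"jaw":1,"x":0.4,"y":0,"z":0,"rx":0,"ry":0,"rz":0},
    {"jaw":1,"x":0.5,"y":0,"z":0,"rx":0,"ry":0,"rz":0},
    {"jaw":1,"x":0.4,"y":0,"z":0,"rx":0,"ry":0,"rz":0},
    {"jaw":1,"x":0.3,"y":0,"z":0,"rx":0,"ry":0,"rz":0},
    {"jaw":1,"x":0.25,"y":0,"z":0,"rx":0,"ry":0,"rz":0},
    {"jaw":1,"x":0.25,"y":0,"z":0,"rx":0,"ry":0,"rz":0},
    {"jaw":1,"x":0.25,"y":0,"z":0,"rx":0,"ry":0,"rz":0},
    {"jaw":1,"x":0.25,"y":0,"z":0,"rx":0,"ry":0,"rz":0},
    {"jaw":1,"x":0.25,"y":0,"z":0,"rx":0,"ry":0,"rz":0},
    {"jaw":1,"x":0.25,"y":0,"z":0,"rx":0,"ry":0,"rz":0},
    {"jaw":1,"x":0.25,"y":0,"z":0,"rx":0,"ry":0,"rz":0}
  ]
}}

```text
t: 14.05
tool_pos: [0.6216, 0.2655, 0.0427]
tcp_rot: [-0.326, 0.945, -0.0, 0.0]
wrist_force: [2.3, 1.4, 0.4]
grip_width: 0.005
grip_force: 1.4
```

```bash
python3 st.py;python3 slot.py
```

```text
r 0.1474 psi 37.4 theta -142.0 z 0.0427 [ 0.22  1.05 -1.11  1.59  1.01  1.16  1.1 ] [2.3 1.4 0.4] t 14.05
post [0.46231401 0.14088204 0.078     ] 0.054890154196046204 -140.22412032834094 (np.float64(236.21176470588236), np.float64(226.12941176470588), 85)
top [261.9 192.9] 11 [0.5587 0.2016 0.027 ] r 0.0599 ang 25.3
top [254.7 200.3] 3 [0.5399 0.2194 0.027 ] r 0.056 ang 50.8
```

Call:
{"method": "step_arm", "body": {
  "motion": [
    {"jaw":1,"x":0.25,"y":0,"z":0,"rx":0,"ry":0,"rz":0},
    {"jaw":1,"x":0.25,"y":0,"z":0,"rx":0,"ry":0,"rz":0},
    {"jaw":1,"x":0.25,"y":0,"z":0,"rx":0,"ry":0,"rz":0},
    {"jaw":1,"x":0.25,"y":0,"z":0,"rx":0,"ry":0,"rz":0},
    {"jaw":1,"x":0.25,"y":0,"z":0,"rx":0,"ry":0,"rz":0},
    {"jaw":1,"x":0.25,"y":0,"z":0,"rx":0,"ry":0,"rz":0},
    {"jaw":1,"x":0.25,"y":0,"z":0,"rx":0,"ry":0,"rz":0},
    {"jaw":1,"x":0.25,"y":0,"z":0,"rx":0,"ry":0,"rz":0}
  ]
}}

```text
t: 15.0
tool_pos: [0.6057, 0.2532, 0.0426]
tcp_rot: [-0.326, 0.945, 0.0, 0.0]
wrist_force: [2.1, 0.4, 0.9]
grip_width: 0.003
grip_force: 1.3
```

```bash
python3 st.py;python3 slot.py
```

```text
r 0.1272 psi 37.3 theta -141.9 z 0.0426 [ 0.25  1.04 -1.12  1.64  1.02  1.14  1.09] [2.1 0.4 0.9] t 15.0
post [0.46231401 0.14088204 0.078     ] 0.054890154196046204 -140.22412032834094 (np.float64(236.26666666666668), np.float64(226.11111111111111), 90)
top [262.  192.9] 12 [0.5587 0.2014 0.027 ] r 0.0598 ang 25.1
top [254.7 200.3] 3 [0.5399 0.2194 0.027 ] r 0.056 ang 50.8
```

Call:
{"method": "step_arm", "body": {
  "motion": [
    {"jaw":1,"x":0.1,"y":0,"z":0,"rx":0,"ry":0,"rz":0},
    {"jaw":1,"x":0.1,"y":0,"z":0,"rx":0,"ry":0,"rz":0},
    {"jaw":1,"x":0.1,"y":0,"z":0,"rx":0,"ry":0,"rz":0},
    {"jaw":1,"x":0.1,"y":0,"z":0,"rx":0,"ry":0,"rz":0},
    {"jaw":1,"x":0.1,"y":0,"z":0,"rx":0,"ry":0,"rz":0},
    {"jaw":1,"x":0,"y":0,"z":0,"rx":0,"ry":0,"rz":0}
  ]
}}

```text
t: 15.75
tool_pos: [0.6025, 0.2508, 0.0426]
tcp_rot: [-0.326, 0.945, 0.001, 0.001]
wrist_force: [5.6, 3.0, -2.8]
grip_width: 0.005
grip_force: 2.8
```

Call:
{"method": "step_arm", "body": {
  "motion": [
    {"jaw":1,"x":0.1,"y":0,"z":0,"rx":0,"ry":0,"rz":0},
    {"jaw":1,"x":0.1,"y":0,"z":0,"rx":0,"ry":0,"rz":0}
  ]
}}

```text
t: 15.95
tool_pos: [0.6024, 0.2507, 0.0428]
tcp_rot: [-0.326, 0.945, 0.002, 0.003]
wrist_force: [10.1, 6.8, -6.9]
grip_width: 0.006
grip_force: 6.3
```

```bash
python3 - <<'E'
from station import r
import cv2; from h import *
c=r.read_camera("side"); cv2.imwrite("pics/s6.png",cv2.resize(c["image"][165:225,240:310,::-1],None,fx=9,fy=9,interpolation=cv2.INTER_CUBIC))
m=mask(c,"red",(270,178,300,205)); v,u=np.nonzero(m); print(len(v),u.min(),u.max(),v.min(),v.max(),ray(c,[(u.mean(),v.mean())],.048), depth(c,m).mean(0))
E
```

```text
121 273 285 179 192 [[0.59273352 0.24469009 0.048     ]] [0.59074163 0.23963166 0.05248672]
```

View pics/s6.png

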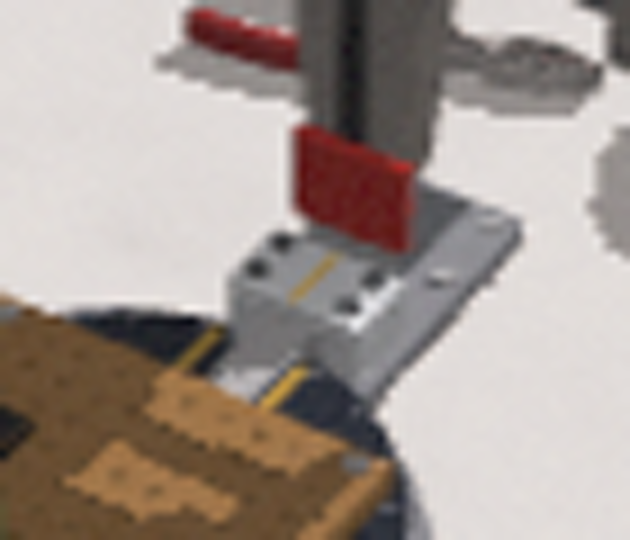

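The bar lies between the stripes, with the tab at crop (355,190) up against the guide's outer end. Its measured shift is 40 mm, and it now resists firmly. One last small nudge, then I retreat.

Call:
{"method": "step_arm", "body": {
  "motion": [
    {"jaw":1,"x":0.1,"y":0,"z":0,"rx":0,"ry":0,"rz":0},
    {"jaw":1,"x":0,"y":0,"z":0,"rx":0,"ry":0,"rz":0}
  ]
}}

```text
t: 16.2
tool_pos: [0.6024, 0.2507, 0.0428]
tcp_rot: [-0.326, 0.945, 0.002, 0.004]
wrist_force: [11.2, 8.3, -7.6]
grip_width: 0.006
grip_force: 6.9
```

Call:
{"method": "step_arm", "body": {
  "motion": [
    {"jaw":1,"x":-0.5,"y":0,"z":0,"rx":0,"ry":0,"rz":0},
    {"jaw":1,"x":-1,"y":0,"z":0,"rx":0,"ry":0,"rz":0},
    {"jaw":1,"x":-1.5,"y":0,"z":0,"rx":0,"ry":0,"rz":0},
    {"jaw":1,"x":0,"y":0,"z":-3,"rx":0,"ry":0,"rz":0},
    {"jaw":1,"x":0,"y":0,"z":-4,"rx":0,"ry":0,"rz":0},
    {"jaw":1,"x":0,"y":0,"z":-4,"rx":0,"ry":0,"rz":0},
    {"jaw":1,"x":0,"y":0,"z":-3,"rx":0,"ry":0,"rz":0},
    {"jaw":1,"x":0,"y":0,"z":0,"rx":0,"ry":0,"rz":0},
    {"jaw":1,"x":0,"y":0,"z":0,"rx":0,"ry":0,"rz":0}
  ]
}}

```text
t: 17.1
tool_pos: [0.6229, 0.2668, 0.1827]
tcp_rot: [-0.326, 0.945, -0.0, -0.0]
wrist_force: [-0.7, 0.2, -1.5]
grip_width: 0.008
grip_force: 0.0
```

```bash
python3 st.py;python3 slot.py; python3 - <<'E'
from station import r
import cv2,pickle; from h import *
c0=pickle.load(open("c0.pkl","rb"))["side"]; c=r.read_camera("side")
a=np.vstack([x["image"][155:235,225:305,::-1] for x in (c0,c)]); a=np.hstack([a[:80],a[80:]])
cv2.imwrite("pics/s7.png",cv2.resize(a,None,fx=5,fy=5,interpolation=cv2.INTER_CUBIC))
for q,b in((c0,(278,166,297,190)),(c,(268,178,300,205))):
    p=depth(q,mask(q,"red",b)); p=p[(p[:,2]>.036)&(p[:,2]<.06)]; print(len(p),np.median(p,0), "along bar",np.median((p[:,:2]-[.5045,.176])@[.788,.616]))
E
```

```text
r 0.1492 psi 37.5 theta -141.9 z 0.1827 [ 0.25  0.92 -1.23  1.51  0.88  1.34  1.18] [-0.7  0.2 -1.5] t 17.1
post [0.46242497 0.14084251 0.078     ] 0.05483025749161648 -140.118199929906 (np.float64(236.43023255813952), np.float64(226.32558139534885), 86)
side [271.6 207. ] 5 [0.5611 0.2033 0.027 ] r 0.0628 ang 25.8
top [262. 193.] 13 [0.5585 0.2014 0.027 ] r 0.0596 ang 25.2
top [254.  199.5] 12 [0.5419 0.2211 0.027 ] r 0.0586 ang 50.3
86 [0.62100154 0.26331796 0.04986019] along bar 0.14510678205367777
91 [0.59120848 0.23879057 0.04918861] along bar 0.1066514458873085
```

View pics/s7.png

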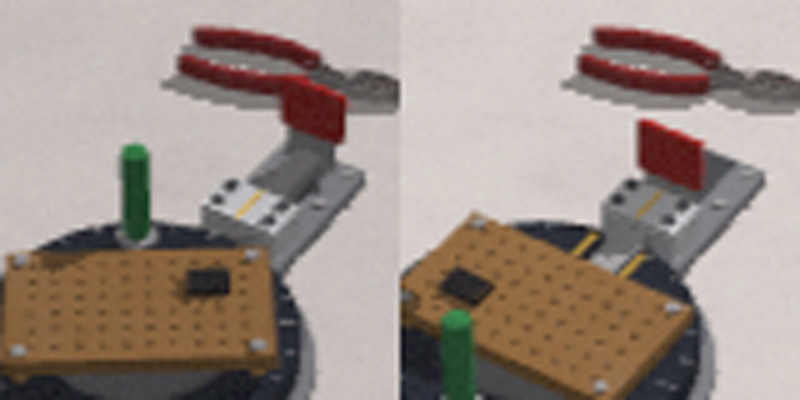

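The before/after pair shows the tab moved up against the guide, the bar through the slot and the cutters unmoved. The bar ended against a firm stop and the arm is clear, so I am handing in.

```bash
python3 -c "
from station import r
print(r.job_done())"
```

```text
the job is handed in; nothing more can be done
None
```

The disc's slot faces the lock bar, the bar is pushed home against its firm stop (about 39–40 mm travel by camera), the arm is clear, and the job is handed in; no verdict was returned.

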